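# Bring up the lathe tailstock to press a bowl home and lock it

### The arm

A 6-joint arm with a two-finger parallel gripper is mounted at the origin on the work surface. World frame = base frame: x ahead of the robot, y to its left, z up, the work surface at z = 0. Lengths are in m, angles in rad, forces in N, time in s.
With the tool pointing down it reaches from about 0.225 to 0.875 m from the base axis. Payload 3.4 kg.
Tool frame: the origin (TCP) lies at the very end of the fingers, on their centre line; the grasp point (between the pads) lies robot.grasp_offset behind it (robot.grasp_offset is the distance from the TCP to the grasp point, in m); z points along the fingers, y is the line along which they close (so a half turn about z gives the same grasp; the last joint's range is limited). The gripper opens to 85 mm and grips with 20 to 120 N. Pads are 22 mm wide; open, the fingers measure 114 mm over their backs; the gripper's body (76 mm by 85 mm) begins 54 mm behind the grasp point. The pads swing forward as they close: fully open they stand 13 mm farther back than shut.
Start: joints at [1.164, 0.276, 1.505, -0, 1.361, -0.121], TCP at [0.162, 0.552, 0.196] pointing down, gripper open.
Joint ranges: [-2.89, 2.89], [-0.75, 2.08], [0.22, 2.7], [-1.18, 4.32], [0.11, 2.71], [-2.7, 2.7]. Speed limits (rad/s): [2.57, 2.57, 3.14, 3.14, 3.14, 3.14].

### API

Orientations are given as a unit quaternion [w, x, y, z].
In Python, from plant import read_state, read_camera, get_calibration, workorder, robot gives the robot as it stands.
- The arm moves only by the shell command python3 -m crank 'ROWS' [OPENING] [FORCE]. ROWS is text: rows parted by semicolons, each of 6 numbers parted by spaces: the shift along the tool's x, y, z in cm, then the turn, a rotation vector about the tool's x, y, z in rad. In form: tx ty tz wx wy wz; .... A call has 1 to 8 rows; each row is the pose to reach, as a shift and turn from the pose commanded when the call began, along the tool's axes at that moment; what a row does not reach only later rows make up. A row lasts 1/8 s, in which the tool goes at most 62.5 mm and 10.7 degrees, less where a joint would pass 70% of its speed; a pose out of reach is approached as far as the arm can. A call with a gripper value outside its range is refused whole. OPENING is the finger opening in cm, from 0 to 8.54, set as the call begins (- or left out, the last holds). The fingers move at their own pace and stop on an object; FORCE is the grip in N (left out, the last holds). Time passes only in rows, so rows that repeat a pose let the fingers close. It gives the time, the measured TCP pose, the force, the opening and the grip force at its end, in the units of the state.
- read_state(): the state, without advancing time (a new reading comes with each control period).
- read_camera(name): name is "side" or "top" or "wrist"; returns (picture, depth): 480x640x3 uint8, blue, green, red; 480x640 float32, m along the optical axis (not along the pixel's ray), 0 where there is no reading.
- get_calibration(name): a dict with "camera_matrix" (3x3 intrinsics, pixels), "k1" (the pictures are not rectified: a ray, as slopes to the right and down, at radius r is drawn at 1 + k1 r^2 times it, then the intrinsics apply), "world_to_cam" (4x4, takes a point from world to camera coordinates); the wrist camera has in their place "hand_eye" (4x4, takes a point from camera to tool coordinates, whose origin is the TCP and whose axes are the flange's). Camera axes: x right, y down, z forward; pixel columns grow to the right and rows downward; lengths in m; the calibration is good to about 2 mm. A picture is of the moment at which its call begins: read the wrist's pose just before it. get_calibration takes no time and is no camera call.
- workorder.job_done(): hands the job in; it is judged then, once.
The state is a dict: "clock": time; "qpos": joint angles; "joint_vel": joint speeds; "joint_efforts": joint torques, N m; "tool_pos": TCP position; "ee_rot": TCP orientation; "contact_force": force on the tool from outside, world axes, zero at the start; "ft_torque": the same for the moment, N m; "width": finger opening in m; "finger_force": force on a finger pad.
Only numpy, scipy, OpenCV 4.12 (cv2) and the standard library are available. Lean on these libraries where they do the work, as an engineer would, in place of code of your own. Each camera call takes 0.05 s, during which the arm holds its last target. There are 200 camera calls.

### The job

The bowl is not fully home on its chuck on the lathe. Raise the tailstock's lock lever all the way, slide the tailstock up so that its centre presses the bowl fully home against the chuck, then, with the centre still touching the bowl, lower the lever all the way to lock it. Do not slide the tailstock while the lever is down, do not touch the bowl yourself, and leave the other things on the bench where they are.

Things in the scene. Friction and masses are not known exactly. Their poses are not given: they have to be found in the camera images.
- lathe: White benchtop wood lathe bolted to the bench, 710 long, bed top 90 above the bench, spindle axis 190 above it. Origin on the bench under the middle of the bed's width; its y axis runs along the bed from the tailstock towards the headstock, x across the bed away from the robot, z up.
- tailstock (a joint): Position of the white tailstock along the bed in m, larger = nearer the headstock; range 0 to 0.15. It slides with about 9 N of friction, whatever the lever does, and stays where it is left. The lathe's y axis is its direction.
- barrel (a point): Point on the axis of the tailstock's plain round barrel: 52 diameter, axis along the lathe's y, 190 above the bench, top of barrel at 216. The point has free barrel 40 towards the headstock and 50 the other way, up to the lever's block (50 x 34, top 245 above the bench). The casting under the barrel is 42 wide, so fingers can straddle the barrel from above.
- centre_tip (a point): Tip of the pointed steel centre that the tailstock carries, on the spindle axis, 100 from point barrel towards the headstock.
- lock_lever (a joint): Angle of the tailstock's lock lever in rad: 0 = down level and locked (a stop), 1.05 = fully raised (a stop, unlocked). It stays where it is left; about 0.15 N m of friction.
- lever_pivot (a point): Pivot of the lock lever, 70 to the robot's side (-x of the lathe) of the spindle axis, 225 above the bench, 70 from point barrel away from the headstock. The lever turns about the lathe's x axis.
- lever_grip (a point): Middle of the lever's black round grip, 18 diameter and 55 long, 100 from the pivot. At 0 the lever points level along the lathe's -y, away from the headstock; raising swings the grip up and towards the headstock, always in the same upright plane along the bed. A black handwheel, 68 diameter on the spindle axis, lies 36 to the side of that plane.
- bowl_slide (a joint): How far the bowl still stands proud of its chuck's shoulder, in m: 0 = fully home, up to 0.016. About 3 N of friction; it moves only along the spindle axis.
- bowl: Dark wooden bowl, 140 across and 60 deep, mouth fitted over a plywood jam chuck (152 disc) at the headstock, foot towards the tailstock. Origin at the centre of its mouth.
- bowl_foot (a point): Centre of the bowl's flat foot (68 across), on the spindle axis: where the centre tip must press.
- gouge_long: Bystander, not needed: turning gouge with pale wooden handle, 320 long (mm).
- gouge_short: Bystander, not needed: turning gouge with dark handle, 260 long (mm).
- wax_tin: Bystander, not needed: aluminium tin, 68 across, 50 high (mm).
- spindle_blank: Bystander, not needed: square pale wood blank 45 x 160 x 45 (mm).
- chuck_key: Bystander, not needed: T-handled chuck key lying on top of the headstock, 95 long (mm).
- small_bowl: Bystander, not needed: finished small wooden bowl, 110 across, 45 high (mm).

How it is judged:
On the way, in this order (a step that is already met when the one before it is completed fails the run):
1. the lock lever is raised (above 0.85 rad) with the tailstock still within 20 mm of where it started (value of joint lock_lever above 0.85 rad and distance of barrel from where it was at the start of the episode below 0.02 m), for 0.2 s.
2. the bowl is pressed home (under 2 mm proud) with the centre tip within 4 mm of its foot, the lever still raised (above 0.7 rad) (value of joint bowl_slide below 0.002 m and distance between centre_tip and bowl_foot below 0.004 m and value of joint lock_lever above 0.7 rad), for 0.2 s.
At the end, for the whole second after the job is handed in: the bowl is less than 2 mm proud of its chuck, the centre tip within 4 mm of the middle of the bowl's foot, the lock lever down (below 0.1 rad), the tailstock at rest (value of joint bowl_slide below 0.002 m and distance between centre_tip and bowl_foot below 0.004 m and value of joint lock_lever below 0.1 rad and velocity of joint tailstock between -0.005 and 0.005 m/s); the robot touches nothing.
It fails at once if the robot touches the bowl (over 1 N) (contact force between any of the fingers, the arm and bowl above 1 N).
It fails at once if the tailstock slides (over 50 mm/s) while the lever is down (below 0.3 rad) (value of joint lock_lever below 0.3 rad and (velocity of joint tailstock above 0.05 m/s or velocity of joint tailstock below -0.05 m/s)).
It fails at once if a bystander is moved by more than 40 mm (distance of any of gouge_long, gouge_short, wax_tin, spindle_blank, chuck_key, small_bowl from where it was at the start of the episode above 0.04 m).
It also fails if it takes over 69 s, if anything falls off the work surface, if the arm or the gripper's body presses on something with over 40 N, if the wrist force passes 120 N, or if a joint passes its speed limit or range.

## Working session

There is one attempt and no reset: what is moved stays moved. The work goes in short steps, Python scripts to look and compute and a shell command to move; the robot and the scene stay as the last step left them, time stands still between calls to the robot, and variables do not carry over. Pictures are saved under pics/ and viewed, at most 10 in all, crops included, and the job is handed in when it is done.

```bash
ls; mkdir -p pics; cat > h.py <<'E'
import numpy as np, cv2
from plant import read_state, read_camera, get_calibration, workorder, robot
from scipy.spatial.transform import Rotation as R
def T_tool(s):
    T=np.eye(4); q=s["ee_rot"]; T[:3,:3]=R.from_quat([q[1],q[2],q[3],q[0]]).as_matrix(); T[:3,3]=s["tool_pos"]; return T
def cam(name):
    s=read_state(); im,d=read_camera(name); c=get_calibration(name)
    W=T_tool(s)@np.array(c["hand_eye"]) if name=="wrist" else np.linalg.inv(np.array(c["world_to_cam"]))
    return im,d,np.array(c["camera_matrix"]),c["k1"],W
def cloud(d,K,k1,W):
    v,u=np.mgrid[:480,:640]; p=np.stack([u,v],-1).reshape(-1,1,2).astype(float)
    n=cv2.undistortPoints(p,K,np.array([k1,0,0,0.])).reshape(480,640,2)
    P=np.concatenate([n*d[...,None],d[...,None]],-1)@W[:3,:3].T+W[:3,3]; P[d==0]=np.nan; return P
E
python3 - <<'E'
from h import *
print(read_state(), robot.grasp_offset)
for n in("top","side"):
    r=cam(n); cv2.imwrite(f"pics/{n}0.png",r[0]); P=cloud(*r[1:]); np.save(f"{n}0.npy",P); print(n,r[4].round(3))
E
```

```text
pics
{'clock': 0.0, 'qpos': array([ 1.16400815e+00,  2.76584911e-01,  1.50610559e+00, -1.15582495e-05,
        1.36067927e+00, -1.21022910e-01]), 'joint_vel': array([-2.17833960e-03, -1.16039827e-03,  9.49762035e-04, -5.13857891e-06,
        4.10940485e-04, -3.60632700e-04]), 'joint_efforts': array([ 3.22952044e-03, -4.16778338e+01, -2.45807147e+01, -2.52422951e-04,
        1.12120082e-02, -2.95830807e-05]), 'tool_pos': array([0.16188265, 0.55114747, 0.19555648]), 'ee_rot': array([-2.26328058e-04,  1.42395709e-01,  9.89809412e-01, -8.59270637e-04]), 'contact_force': array([-0.1040815 ,  0.06084132,  0.0112862 ]), 'ft_torque': array([-0.01395319,  0.03602704,  0.02200764]), 'finger_force': 0.0, 'width': 0.0855049381968851} 0.0187
top [[-1.000e-03 -9.950e-01  9.700e-02  4.460e-01]
 [-1.000e+00  1.000e-03 -2.000e-03  4.400e-02]
 [ 2.000e-03 -9.700e-02 -9.950e-01  1.311e+00]
 [ 0.000e+00  0.000e+00  0.000e+00  1.000e+00]]
side [[ 0.782 -0.366  0.504  0.016]
 [-0.623 -0.482  0.616 -0.619]
 [ 0.017 -0.796 -0.605  0.84 ]
 [ 0.     0.     0.     1.   ]]
```

View pics/top0.png

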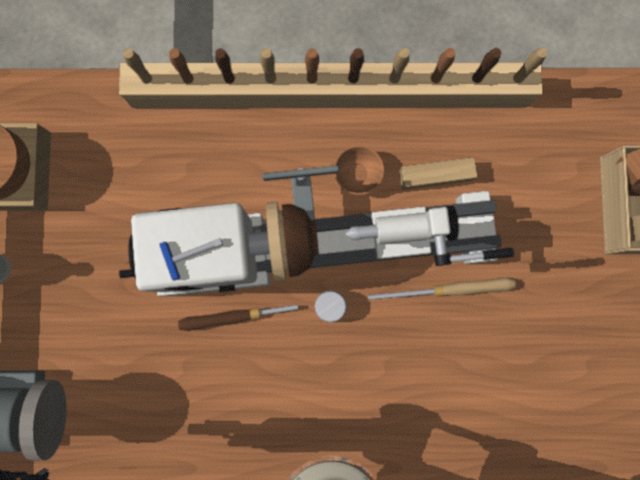

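View pics/side0.png

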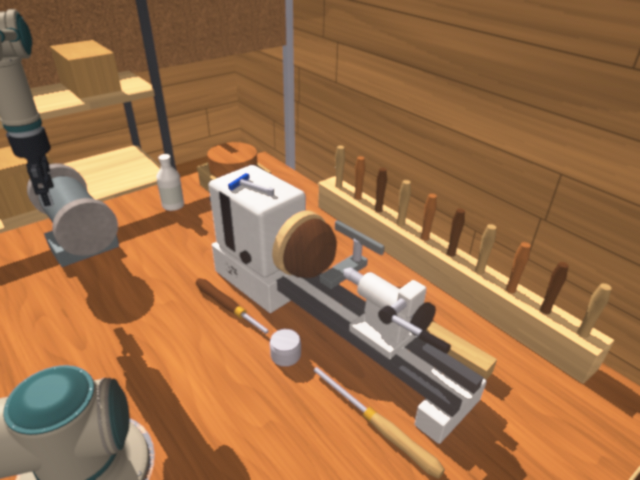

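The top view shows the headstock on the left (+y), the barrel at about (400,227), the centre tip at about (346,233), the lever block at (440,222) and the black lever grip at about (495,254). The long gouge is below it at (440,292). The side view agrees, and the lever is down.

```bash
python3 - <<'E'
from h import *
P=np.load("top0.npy")
def reg(u0,u1,v0,v1,z0,z1):
    Q=P[v0:v1,u0:u1].reshape(-1,3); Q=Q[np.isfinite(Q).all(1)]; return Q[(Q[:,2]>z0)&(Q[:,2]<z1)]
B=reg(376,425,205,250,.195,.23); print("barrel",len(B),B[:,2].max(),B.mean(0), np.ptp(B,0))
# fit cylinder axis at z=.19 r=.026
from scipy.optimize import least_squares
f=lambda p: np.hypot((B[:,0]-p[0]-p[1]*(B[:,1]-B[:,1].mean()))/np.hypot(1,p[1]),B[:,2]-p[2])-.026
r=least_squares(f,[B[:,0].mean(),0,.19],loss="soft_l1",f_scale=.002); print(r.x,B[:,1].mean(),np.abs(r.fun).mean())
H=reg(130,250,200,290,.2,.4); print("head",H.min(0),H.max(0))
bed=reg(325,370,210,265,.08,.1); print("bed",bed.mean(0))
G=reg(478,515,244,265,.2,.26); print("grip",len(G),G.mean(0),G.min(0),G.max(0))
K=reg(430,450,205,232,.235,.26); print("block",len(K),K.mean(0),K.min(0),K.max(0))
for u,v in [(344,233),(347,233),(352,232),(358,232),(372,229),(378,228),(400,227),(425,225),(440,220),(441,255),(490,254),(500,254),(510,253),(280,240),(312,240),(316,240),(318,240)]: print(u,v,P[v,u].round(3))
E
```

```text
barrel 1259 0.22033274835485694 [ 0.58232103 -0.12512876  0.20974307] [0.05943093 0.09185083 0.02521586]
[ 0.58393631 -0.10416114  0.18884813] -0.12512875865044484 0.0015945102957091025
head [0.46630944 0.15255491 0.2000611 ] [0.62141673 0.37928748 0.29627858]
bed [ 0.57320637 -0.03200045  0.08901345]
grip 337 [ 0.53128852 -0.29362983  0.23856742] [ 0.52088196 -0.32428515  0.2269971 ] [ 0.54280671 -0.26162773  0.24970935]
block 456 [ 0.59244417 -0.1909458   0.2435126 ] [ 0.57083476 -0.20937567  0.2350254 ] [ 0.61635225 -0.17396863  0.25048299]
344 233 [ 0.589 -0.028  0.058]
347 233 [ 0.573 -0.026  0.196]
352 232 [ 0.574 -0.035  0.204]
358 232 [ 0.575 -0.046  0.198]
372 229 [ 0.58  -0.073  0.2  ]
378 228 [ 0.581 -0.083  0.212]
400 227 [ 0.582 -0.123  0.217]
425 225 [ 0.586 -0.171  0.212]
440 220 [ 0.591 -0.191  0.246]
441 255 [ 0.528 -0.194  0.239]
490 254 [ 0.529 -0.282  0.241]
500 254 [ 0.53  -0.301  0.239]
510 253 [ 0.531 -0.318  0.24 ]
280 240 [0.554 0.098 0.258]
312 240 [0.557 0.041 0.228]
316 240 [0.557 0.033 0.22 ]
318 240 [0.574 0.028 0.058]
```

```bash
cat >> h.py <<'E'
A=0.1038; YL=np.array([-np.sin(A),np.cos(A),0]); XL=np.array([np.cos(A),np.sin(A),0]); Z=np.array([0,0,1.])
R0=np.stack([YL,XL,-Z],1)   # tool x = lathe y, tool y = lathe x, tool z down
BAR=np.array([.5837,-.122,.19])
def row(p,tilt=0.,s=None):
    """tilt>0: follows lever raising, about lathe x"""
    T=T_tool(s or read_state()); Rt=R.from_rotvec(-tilt*XL).as_matrix()@R0
    return np.r_[T[:3,:3].T@(np.asarray(p)-T[:3,3])*100, R.from_matrix(T[:3,:3].T@Rt).as_rotvec()]
def show(*a): print("; ".join(" ".join(f"{x:.2f}" for x in row(*q)) for q in a))
E
python3 - <<'E'
from h import *
show(([.162,.551,.40],),([.532,-.298,.40],))
E
```

```text
-0.01 -0.05 -20.43 -0.00 0.00 1.18; -59.45 -71.08 -20.34 -0.00 0.00 1.18
```

```bash
python3 -m crank '0 0 -6 0 0 0.15; 0 0 -12 0 0 0.3; 0 0 -18 0 0 0.45; -6 -7 -20.4 0 0 0.6; -10 -12 -20.4 0 0 0.75; -14 -16.7 -20.4 0 0 0.9; -18 -21.5 -20.4 0 0 1.05; -22 -26.3 -20.4 0 0 1.18' 8.5 20
python3 - <<'E'
from h import *
show(([.532,-.298,.40],))
E
```

```text
clock: 1.1
tool_pos: [0.2863, 0.2654, 0.4001]
ee_rot: [0.0, 0.67, 0.742, 0.0]
contact_force: [0.8, -0.1, 0.5]
width: 0.0854
finger_force: 0.0
-58.54 18.74 0.03 0.00 0.00 -0.00
```

```bash
python3 -m crank '-5.8 1.9 0 0 0 0; -11.7 3.7 0 0 0 0; -17.6 5.6 0 0 0 0; -23.4 7.5 0 0 0 0; -29.3 9.4 0 0 0 0; -35.1 11.2 0 0 0 0; -41 13.1 0 0 0 0; -46.8 15 0 0 0 0' 5
python3 -m crank '-5.8 1.9 0 0 0 0; -11.7 3.7 0 0 0 0; -11.7 3.7 0 0 0 0; -11.7 3.7 0 0 0 0'
python3 - <<'E'
from h import *
r=cam("wrist"); cv2.imwrite("pics/w1.png",r[0]); P=cloud(*r[1:]); np.save("w1.npy",P)
show(([.532,-.298,.40],),([.532,-.298,.206],))
M=(P[...,2]>.21)&(P[...,2]<.26); D=(r[0].max(2)<70)&M
Q=P[D]; L=np.c_[(Q-BAR)@XL,(Q-BAR)@YL,Q[:,2]]; 
g=L[(L[:,0]<-.05)&(L[:,1]<-.13)]; print("grip",len(g),g.mean(0),np.percentile(g,[2,98],axis=0))
E
```

```text
clock: 2.1
tool_pos: [0.4846, -0.1844, 0.3999]
ee_rot: [-0.0, 0.669, 0.743, 0.0]
contact_force: [1.7, 1.0, -0.1]
width: 0.0499
finger_force: 0.0
clock: 2.6
tool_pos: [0.5331, -0.2946, 0.3994]
ee_rot: [-0.001, 0.669, 0.743, 0.0]
contact_force: [-1.8, -0.3, 0.2]
width: 0.0496
finger_force: 0.0
-0.39 -0.14 0.03 -0.00 -0.00 0.00; -0.41 -0.13 19.43 -0.00 -0.00 0.00
grip 720 [-0.06977622 -0.16863948  0.24146303] [[-0.07662039 -0.19333856  0.23760329]
 [-0.06230222 -0.14406496  0.24491807]]
```

View pics/w1.png

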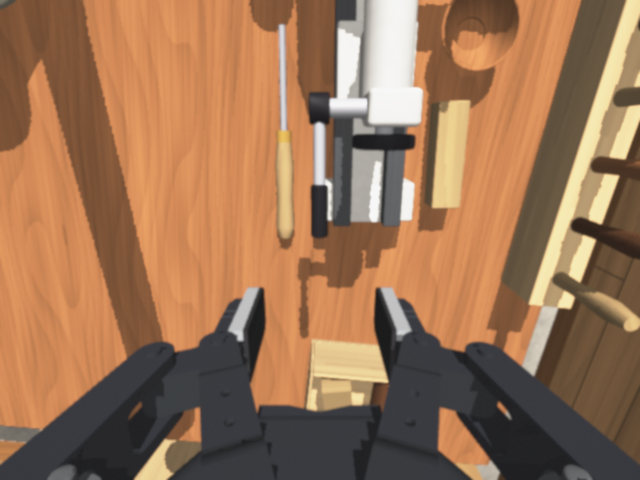

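The wrist view shows the grip upright at (319,210), with the handwheel at (384,142) clear of it. The measured grip position matches the geometry to about 2 mm, so I'm descending to straddle it.

```bash
python3 -m crank '-0.4 -0.1 5 0 0 0; -0.4 -0.1 10 0 0 0; -0.4 -0.1 14 0 0 0; -0.4 -0.1 17 0 0 0; -0.4 -0.1 19.1 0 0 0; -0.4 -0.1 19.1 0 0 0; -0.4 -0.1 19.1 0 0 0' 
python3 -m crank '0 0 0 0 0 0; 0 0 0 0 0 0; 0 0 0 0 0 0; 0 0 0 0 0 0; 0 0 0 0 0 0; 0 0 0 0 0 0' 0.5 20
python3 - <<'E'
from h import *
s=read_state(); print(s["contact_force"],s["tool_pos"])
# pivot in tool coords
g=s["tool_pos"]+[0,0,.0187]; piv=BAR-.07*XL-.07*YL; piv[2]=.225
v=g-piv; print("rel pivot (lx,ly,z)",v@XL,v@YL,v[2])
E
```

```text
clock: 3.52
tool_pos: [0.5333, -0.2985, 0.2112]
ee_rot: [0.001, 0.669, 0.744, 0.0]
contact_force: [0.3, -0.4, 0.5]
width: 0.05
finger_force: 0.0
clock: 4.28
tool_pos: [0.5327, -0.2989, 0.2092]
ee_rot: [-0.0, 0.669, 0.743, 0.0]
contact_force: [-0.6, 0.5, -0.5]
width: 0.0049
finger_force: 0.0
[-0.63897798  0.49957197 -0.52950377] [ 0.53274165 -0.29893698  0.20918368]
rel pivot (lx,ly,z) 0.0009828357295867257 -0.10070464977088774 0.002883682750119382
```

The fingers closed to 5 mm with no force, so they missed the grip. I'll look again.

```bash
python3 - <<'E'
from h import *
r=cam("wrist"); q=cam("side"); cv2.imwrite("pics/w2.png",np.hstack([cv2.resize(r[0],(400,300)),cv2.resize(q[0][200:440,260:580],(400,300))]))
P=cloud(*q[1:]);np.save("s2.npy",P)
E
```

```text
(no output)
```

View pics/w2.png

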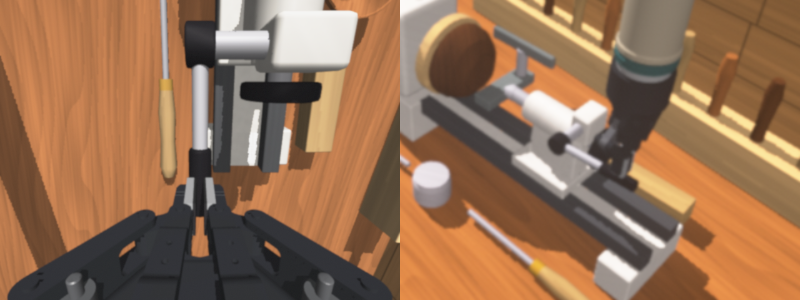

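```bash
python3 - <<'E'
from h import *
r=cam("wrist"); q=cam("side"); 
cv2.imwrite("pics/w3.png",np.hstack([cv2.resize(r[0][230:390,250:410],(400,400),interpolation=cv2.INTER_CUBIC),cv2.resize(q[0][250:380,380:510],(400,400),interpolation=cv2.INTER_CUBIC)]))
print(read_state()["width"])
P=cloud(*r[1:]); L=np.stack([(P-BAR)@XL,(P-BAR)@YL,P[...,2]],-1)
for v in range(240,360,8): print(v,L[v,320].round(3),L[v,308].round(3), L[v,340].round(3))
E
```

```text
0.00479487760822967
240 [-0.07  -0.141  0.239] [-0.075 -0.142  0.237] [-0.049 -0.198  0.067]
248 [-0.07  -0.145  0.24 ] [-0.075 -0.146  0.238] [-0.049 -0.205  0.071]
256 [-0.07  -0.148  0.241] [-0.075 -0.149  0.239] [-0.049 -0.213  0.073]
264 [-0.07  -0.152  0.242] [-0.075 -0.153  0.239] [-0.049 -0.22   0.077]
272 [-0.07  -0.156  0.242] [-0.075 -0.157  0.239] [-0.044 -0.262  0.001]
280 [-0.07  -0.16   0.241] [-0.075 -0.161  0.239] [-0.044 -0.273  0.   ]
288 [-0.07  -0.164  0.242] [-0.075 -0.159  0.253] [-0.061 -0.159  0.252]
296 [-0.07  -0.168  0.243] [-0.075 -0.159  0.259] [-0.061 -0.159  0.259]
304 [-0.069 -0.172  0.242] [-0.074 -0.159  0.267] [-0.062 -0.159  0.267]
312 [-0.069 -0.176  0.243] [-0.074 -0.158  0.274] [-0.062 -0.159  0.273]
320 [-0.069 -0.18   0.244] [-0.074 -0.159  0.277] [-0.062 -0.159  0.278]
328 [-0.069 -0.184  0.244] [-0.074 -0.159  0.282] [-0.063 -0.157  0.286]
336 [-0.069 -0.189  0.244] [-0.074 -0.163  0.282] [-0.063 -0.157  0.29 ]
344 [-0.069 -0.193  0.245] [-0.074 -0.165  0.283] [-0.063 -0.158  0.294]
352 [-0.069 -0.377  0.001] [-0.074 -0.168  0.285] [-0.063 -0.158  0.298]
```

View pics/w3.png

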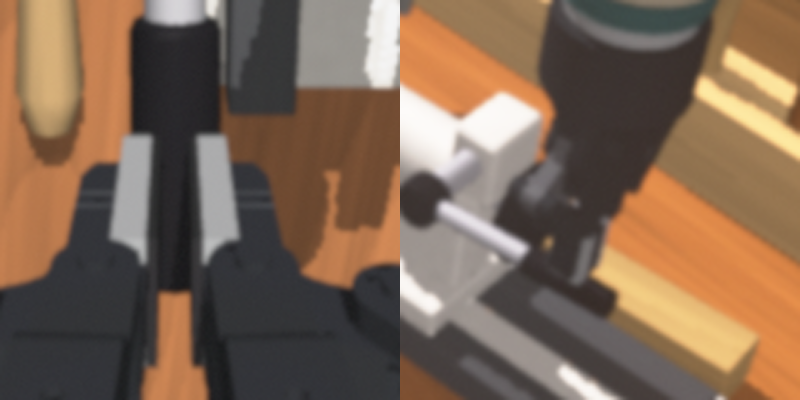

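```bash
python3 - <<'E'
from h import *
P=np.load("s2.npy"); L=np.stack([(P-BAR)@XL,(P-BAR)@YL,P[...,2]],-1)
# side view: points around the gripper / grip
m=(abs(L[...,0]+.07)<.035)&(L[...,1]>-.21)&(L[...,1]<-.13)&(L[...,2]>.18)&(L[...,2]<.3)
for v in range(300,362,4):
    us=np.where(m[v])[0]
    print(v,[(int(u),*L[v,u].round(3)) for u in us[::6]])
r=cam("wrist"); Pw=cloud(*r[1:]); Lw=np.stack([(Pw-BAR)@XL,(Pw-BAR)@YL,Pw[...,2]],-1)
print("w1 tool-frame finger tips:")
P1=np.load("w1.npy"); L1=np.stack([(P1-BAR)@XL,(P1-BAR)@YL,P1[...,2]],-1)
for v in range(280,360,10): print(v,L1[v,250].round(3),L1[v,390].round(3),L1[v,235].round(3))
E
```

```text
300 []
304 []
308 [(458, np.float64(-0.039), np.float64(-0.182), np.float64(0.297))]
312 [(452, np.float64(-0.057), np.float64(-0.182), np.float64(0.3))]
316 [(435, np.float64(-0.079), np.float64(-0.166), np.float64(0.294)), (450, np.float64(-0.061), np.float64(-0.182), np.float64(0.293))]
320 [(436, np.float64(-0.088), np.float64(-0.173), np.float64(0.296)), (442, np.float64(-0.084), np.float64(-0.181), np.float64(0.3)), (448, np.float64(-0.065), np.float64(-0.182), np.float64(0.288))]
324 [(424, np.float64(-0.102), np.float64(-0.162), np.float64(0.289)), (441, np.float64(-0.086), np.float64(-0.182), np.float64(0.293)), (447, np.float64(-0.062), np.float64(-0.181), np.float64(0.275))]
328 [(416, np.float64(-0.07), np.float64(-0.132), np.float64(0.236)), (435, np.float64(-0.103), np.float64(-0.182), np.float64(0.296)), (441, np.float64(-0.079), np.float64(-0.18), np.float64(0.277))]
332 [(414, np.float64(-0.075), np.float64(-0.132), np.float64(0.23)), (420, np.float64(-0.074), np.float64(-0.143), np.float64(0.237)), (426, np.float64(-0.067), np.float64(-0.15), np.float64(0.238)), (43
[... 1259 characters left out ...]
8))]
352 [(443, np.float64(-0.078), np.float64(-0.193), np.float64(0.231))]
356 []
360 []
w1 tool-frame finger tips:
280 [-0.197 -0.355  0.002] [ 0.062 -0.356  0.   ] [-0.225 -0.355  0.003]
290 [-0.099 -0.155  0.445] [-0.039 -0.155  0.445] [-0.226 -0.376  0.002]
300 [-0.097 -0.155  0.454] [-0.04  -0.155  0.453] [-0.106 -0.159  0.445]
310 [-0.095 -0.154  0.462] [-0.042 -0.155  0.462] [-0.103 -0.158  0.455]
320 [-0.094 -0.155  0.468] [-0.043 -0.155  0.469] [-0.1   -0.155  0.468]
330 [-0.094 -0.158  0.47 ] [-0.044 -0.157  0.472] [-0.098 -0.155  0.475]
340 [-0.094 -0.161  0.472] [-0.044 -0.16   0.473] [-0.096 -0.154  0.482]
350 [-0.094 -0.164  0.473] [-0.044 -0.164  0.474] [-0.096 -0.155  0.486]
```

Both cameras put the real fingertips about 38 mm behind the reported TCP, at z of about 0.247 when the state says 0.209. The fingers therefore closed above the grip. I'll correct for this offset: open, descend 3.5 cm more and grip again.

```bash
python3 -m crank '0 0 -0.5 0 0 0; 0 0 -0.5 0 0 0; 0 0 -0.5 0 0 0; 0 0 -0.5 0 0 0; 0 0 1 0 0 0; 0 0 2 0 0 0; 0 0 3.2 0 0 0; 0 0 3.4 0 0 0' 5
python3 -m crank '0 0 0 0 0 0; 0 0 0 0 0 0; 0 0 0 0 0 0; 0 0 0 0 0 0; 0 0 0 0 0 0; 0 0 0 0 0 0' 0.5 20
python3 - <<'E'
from h import *
r=cam("wrist"); P=cloud(*r[1:]); L=np.stack([(P-BAR)@XL,(P-BAR)@YL,P[...,2]],-1)
for v in range(200,340,10): print(v,L[v,320].round(3),L[v,308].round(3), L[v,300].round(3))
E
```

```text
clock: 5.52
tool_pos: [0.532, -0.2984, 0.1736]
ee_rot: [-0.001, 0.669, 0.743, -0.0]
contact_force: [0.0, -0.6, -0.4]
width: 0.0503
finger_force: 0.0
clock: 6.28
tool_pos: [0.533, -0.2991, 0.1756]
ee_rot: [0.0, 0.669, 0.743, 0.0]
contact_force: [0.6, -0.8, 1.3]
width: 0.0172
finger_force: 20.6
200 [-0.069 -0.117  0.236] [-0.074 -0.117  0.234] [-0.09  -0.165  0.001]
210 [-0.069 -0.12   0.236] [-0.074 -0.121  0.233] [-0.09  -0.176  0.001]
220 [-0.069 -0.124  0.235] [-0.074 -0.124  0.234] [-0.09  -0.187  0.001]
230 [-0.069 -0.128  0.235] [-0.074 -0.128  0.235] [-0.09  -0.198  0.001]
240 [-0.069 -0.131  0.237] [-0.074 -0.132  0.235] [-0.09  -0.209  0.001]
250 [-0.069 -0.135  0.236] [-0.074 -0.135  0.235] [-0.091 -0.221  0.001]
260 [-0.069 -0.139  0.237] [-0.074 -0.14   0.234] [-0.091 -0.233 -0.001]
270 [-0.069 -0.142  0.239] [-0.074 -0.142  0.239] [-0.077 -0.143  0.236]
280 [-0.069 -0.145  0.241] [-0.074 -0.145  0.24 ] [-0.077 -0.147  0.237]
290 [-0.069 -0.149  0.241] [-0.074 -0.149  0.24 ] [-0.077 -0.151  0.238]
300 [-0.069 -0.153  0.241] [-0.074 -0.153  0.24 ] [-0.077 -0.154  0.238]
310 [-0.069 -0.157  0.241] [-0.074 -0.158  0.24 ] [-0.077 -0.159  0.238]
320 [-0.069 -0.161  0.242] [-0.074 -0.161  0.241] [-0.077 -0.164  0.237]
330 [-0.069 -0.164  0.243] [-0.074 -0.165  0.242] [-0.077 -0.167  0.239]
```

Gripped at 17 mm and 20 N. Next are the arc rows, with the grip about 58 mm behind the TCP and the tool tilting 0.6 of the lever's turn.

```bash
cat >> h.py <<'E'
def arc(th0,ths,r=.1,k=.6,c=.058,phi0=0.):
    """rows for swinging lever from th0 to ths; tool tilt phi0 now; contact point c behind TCP"""
    def pose(th):
        ph=phi0+k*(th-th0); Rt=R.from_rotvec([-ph,0,0]).as_matrix() # lathe axes (x,y,z)
        B=Rt@np.array([[0,1,0],[1,0,0],[0,0,-1.]]).T
        C=np.array([0,-r*np.cos(th),r*np.sin(th)]); return B,C-B@[0,0,-c]
    B0,p0=pose(th0); out=[]
    for t in ths:
        B,p=pose(t); out.append(np.r_[B0.T@(p-p0)*100,R.from_matrix(B0.T@B).as_rotvec()])
    print("; ".join(" ".join(f"{x:.2f}" for x in o) for o in out))
E
python3 -c "
from h import *
arc(.085,np.linspace(.085,.585,9)[1:])"
```

```text
-0.14 0.00 -0.62 0.00 -0.04 0.00; -0.25 0.00 -1.25 0.00 -0.07 0.00; -0.32 0.00 -1.88 0.00 -0.11 0.00; -0.35 0.00 -2.50 0.00 -0.15 0.00; -0.34 0.00 -3.12 0.00 -0.19 0.00; -0.29 0.00 -3.74 0.00 -0.22 0.00; -0.21 0.00 -4.34 0.00 -0.26 0.00; -0.09 0.00 -4.93 0.00 -0.30 0.00
```

```bash
python3 -m crank '-0.14 0 -0.62 0 -0.04 0; -0.25 0 -1.25 0 -0.07 0; -0.32 0 -1.88 0 -0.11 0; -0.35 0 -2.5 0 -0.15 0; -0.34 0 -3.12 0 -0.19 0; -0.29 0 -3.74 0 -0.22 0; -0.21 0 -4.34 0 -0.26 0; -0.09 0 -4.93 0 -0.3 0'
python3 -c "
from h import *
arc(.585,np.linspace(.585,1.085,9)[1:],phi0=.3)
r=cam('wrist'); P=cloud(*r[1:]); L=np.stack([(P-BAR)@XL,(P-BAR)@YL,P[...,2]],-1)
for v in range(180,340,20): print(v,L[v,320].round(3))"
```

```text
clock: 7.32
tool_pos: [0.533, -0.2998, 0.2251]
ee_rot: [0.112, 0.661, 0.735, -0.101]
contact_force: [1.8, -2.8, -2.8]
width: 0.0168
finger_force: 20.4
-0.02 0.00 -0.60 0.00 -0.04 0.00; -0.01 0.00 -1.19 0.00 -0.07 0.00; 0.04 0.00 -1.78 0.00 -0.11 0.00; 0.13 0.00 -2.35 0.00 -0.15 0.00; 0.25 0.00 -2.92 0.00 -0.19 0.00; 0.40 0.00 -3.47 0.00 -0.22 0.00; 0.59 0.00 -4.00 0.00 -0.26 0.00; 0.81 0.00 -4.52 0.00 -0.30 0.00
180 [-0.07  -0.101  0.253]
200 [-0.07  -0.108  0.256]
220 [-0.07  -0.113  0.262]
240 [-0.07  -0.12   0.265]
260 [-0.07  -0.127  0.269]
280 [-0.07  -0.131  0.275]
300 [-0.07  -0.139  0.279]
320 [-0.07  -0.144  0.284]
```

```bash
python3 -m crank '-0.02 0 -0.6 0 -0.04 0; -0.01 0 -1.19 0 -0.07 0; 0.04 0 -1.78 0 -0.11 0; 0.13 0 -2.35 0 -0.15 0; 0.25 0 -2.92 0 -0.19 0; 0.4 0 -3.47 0 -0.22 0; 0.59 0 -4 0 -0.26 0; 0.81 0 -4.52 0 -0.3 0'
python3 -m crank '0 0 0 0 0 0; 0 0 0 0 0 0; 0 0 0 0 0 0'
python3 -c "
from h import *
r=cam('wrist'); P=cloud(*r[1:]); L=np.stack([(P-BAR)@XL,(P-BAR)@YL,P[...,2]],-1)
for v in range(180,340,20): print(v,L[v,320].round(3))
s=read_state(); print(s['contact_force'],(s['tool_pos']-BAR)@YL,s['tool_pos'][2],s['qpos'])"
```

```text
clock: 8.38
tool_pos: [0.5307, -0.279, 0.2657]
ee_rot: [0.22, 0.639, 0.71, -0.198]
contact_force: [6.9, -15.4, -17.0]
width: 0.0171
finger_force: 20.1
clock: 8.75
tool_pos: [0.5306, -0.2782, 0.2651]
ee_rot: [0.219, 0.64, 0.71, -0.197]
contact_force: [2.5, 1.5, -1.7]
width: 0.0173
finger_force: 22.0
180 [-0.07  -0.082  0.262]
200 [-0.07  -0.086  0.27 ]
220 [-0.07  -0.091  0.277]
240 [-0.07  -0.094  0.285]
260 [-0.07  -0.099  0.291]
280 [-0.07 -0.1   0.3 ]
300 [-0.07  -0.104  0.307]
320 [-0.07  -0.108  0.313]
[ 2.67555546  1.3333222  -3.01974142] -0.14993562118337808 0.26501657003592216 [-0.243723    0.17817051  1.63956177 -0.61196963  1.17146967 -0.14763691]
```

The lever is fully raised: the slope reads 1.1 rad and it met its stop. I'll now push the tailstock by the raised lever towards the headstock, with a firmer grip.

```bash
python3 -c "
from h import *
T=T_tool(read_state()); print(T[:3,:3].T@YL, T[:3,:3].T@XL)
P=np.load('top0.npy'); L=np.stack([(P-BAR)@XL,(P-BAR)@YL,P[...,2]],-1)
# bowl foot: points close to the axis near bowl, tip extreme
m=(abs(L[...,0])<.034)&(L[...,2]>.17)&(L[...,2]<.25)
y=L[...,1][m]; print(np.histogram(y,bins=np.arange(.08,.2,.005)))
S=np.load('side0.npy'); M=np.stack([(S-BAR)@XL,(S-BAR)@YL,S[...,2]],-1)
f=(abs(M[...,0])<.03)&(abs(M[...,2]-.19)<.028); y=M[...,1][f]; print(np.histogram(y,bins=np.arange(.08,.2,.005)))
"
```

```text
[ 8.26279586e-01  8.10865443e-04 -5.63259610e-01] [-3.70523203e-04  9.99999530e-01  8.96050939e-04]
(array([ 40,  36,  22,  11,   0,   0,   0,   0,   0,   0,   0,   0,   0,
         0,  22,  92,  92,  97, 100,  99,  72,  42,  19]), array([0.08 , 0.085, 0.09 , 0.095, 0.1  , 0.105, 0.11 , 0.115, 0.12 ,
       0.125, 0.13 , 0.135, 0.14 , 0.145, 0.15 , 0.155, 0.16 , 0.165,
       0.17 , 0.175, 0.18 , 0.185, 0.19 , 0.195]))
(array([ 24,  17,   5,   4,   0,   0,   0,   0,   0,   0,   0,   0,   0,
         0, 194, 190,  32,   8,   0,   0,   0,   0,   0]), array([0.08 , 0.085, 0.09 , 0.095, 0.1  , 0.105, 0.11 , 0.115, 0.12 ,
       0.125, 0.13 , 0.135, 0.14 , 0.145, 0.15 , 0.155, 0.16 , 0.165,
       0.17 , 0.175, 0.18 , 0.185, 0.19 , 0.195]))
```

```bash
python3 -m crank '0.5 0 -0.34 0 0 0; 1.03 0 -0.7 0 0 0; 1.55 0 -1.06 0 0 0; 2.07 0 -1.41 0 0 0; 2.58 0 -1.76 0 0 0; 3.1 0 -2.11 0 0 0; 3.62 0 -2.46 0 0 0; 4.13 0 -2.82 0 0 0' - 60
python3 -c "
from h import *
s=read_state(); print(s['contact_force']@YL,(s['tool_pos']-BAR)@YL,s['tool_pos'][2])"
```

```text
clock: 9.8
tool_pos: [0.5256, -0.2316, 0.2656]
ee_rot: [0.221, 0.639, 0.71, -0.199]
contact_force: [4.6, -9.5, -6.2]
width: 0.0161
finger_force: 59.2
-9.907209703123776 -0.10294624998602081 0.26564055963705857
```

```bash
python3 -m crank '0.12 0 -0.08 0 0 0; 0.25 0 -0.17 0 0 0; 0.37 0 -0.25 0 0 0; 0.5 0 -0.34 0 0 0; 0.62 0 -0.42 0 0 0; 0.74 0 -0.51 0 0 0; 0.87 0 -0.59 0 0 0; 0.99 0 -0.68 0 0 0'
python3 -c "
from h import *
s=read_state(); print(s['contact_force']@YL,(s['tool_pos']-BAR)@YL,s['tool_pos'][2])"
python3 -m crank '0.12 0 -0.08 0 0 0; 0.25 0 -0.17 0 0 0; 0.33 0 -0.22 0 0 0'
python3 -c "
from h import *
s=read_state(); print(s['contact_force']@YL,(s['tool_pos']-BAR)@YL,s['tool_pos'][2])"
```

```text
clock: 10.8
tool_pos: [0.5244, -0.2203, 0.2657]
ee_rot: [0.221, 0.639, 0.709, -0.2]
contact_force: [4.8, -11.4, -7.6]
width: 0.0162
finger_force: 58.9
-11.869950756044696 -0.09165199658329927 0.26572380801715645
clock: 11.18
tool_pos: [0.524, -0.2166, 0.2658]
ee_rot: [0.221, 0.639, 0.709, -0.2]
contact_force: [6.0, -14.8, -8.8]
width: 0.0161
finger_force: 58.7
-15.306827236619872 -0.08792037158331788 0.26577911200906085
```

Contact with the bowl is showing (force up from 10 to between 12 and 15 N). Continuing in small steps.

```bash
for i in 1; do python3 -m crank '0.12 0 -0.08 0 0 0; 0.25 0 -0.17 0 0 0; 0.33 0 -0.22 0 0 0'; done
python3 -c "
from h import *
s=read_state(); print(s['contact_force']@YL,(s['tool_pos']-BAR)@YL,s['tool_pos'][2])"
python3 -m crank '0.12 0 -0.08 0 0 0; 0.25 0 -0.17 0 0 0; 0.33 0 -0.22 0 0 0'
python3 -c "
from h import *
s=read_state(); print(s['contact_force']@YL,(s['tool_pos']-BAR)@YL,s['tool_pos'][2])"
```

```text
clock: 11.55
tool_pos: [0.5239, -0.2161, 0.2661]
ee_rot: [0.223, 0.638, 0.709, -0.203]
contact_force: [8.6, -28.8, -14.5]
width: 0.0162
finger_force: 58.9
-29.51617340654592 -0.08737741331668308 0.26611783053007937
clock: 11.92
tool_pos: [0.5237, -0.2156, 0.2666]
ee_rot: [0.224, 0.637, 0.708, -0.205]
contact_force: [12.3, -42.4, -20.7]
width: 0.0169
finger_force: 59.1
-43.41822027353963 -0.08692794861809743 0.26655241043182376
```

Force rises steeply at about 63 mm of travel, so there's a hard stop. I'll relax the push and check by camera that this is the bowl at home.

```bash
python3 -m crank '-0.3 0 0.2 0 0 0; -0.6 0 0.4 0 0 0; -0.78 0 0.53 0 0 0; -0.78 0 0.53 0 0 0'
python3 -c "
from h import *
s=read_state(); print(s['contact_force']@YL,s['contact_force'],(s['tool_pos']-BAR)@YL,s['tool_pos'][2])
r=cam('side'); S=cloud(*r[1:]); M=np.stack([(S-BAR)@XL,(S-BAR)@YL,S[...,2]],-1); S0=np.load('side0.npy'); M0=np.stack([(S0-BAR)@XL,(S0-BAR)@YL,S0[...,2]],-1)
for m in (M0,M):
    f=(m[...,0]>-.03)&(m[...,0]<-.01)&(abs(m[...,2]-.19)<.025)&(m[...,1]>.13); print('foot',f.sum(),np.median(m[...,1][f]))
    f=(abs(m[...,0])<.02)&(m[...,2]>.235)&(m[...,2]<.255)&(m[...,1]<-.0)&(m[...,1]>-.15); print('block',f.sum(),np.percentile(m[...,1][f],[2,50,98]))
cv2.imwrite('pics/s4.png',cv2.resize(r[0][190:370,230:470],(800,600)))
"
```

```text
clock: 12.42
tool_pos: [0.5241, -0.2165, 0.2655]
ee_rot: [0.22, 0.639, 0.71, -0.199]
contact_force: [4.5, -7.3, -4.8]
width: 0.016
finger_force: 62.8
-7.745005364281681 [ 4.53123226 -7.31487911 -4.82795798] -0.087785882597888 0.26553874284283396
foot 383 1.4438669280033214
block 283 [-0.08708482 -0.07342169 -0.05512113]
foot 423 1.4332980236895194Traceback (most recent call last):
  File "<string>", line 7, in <module>
    f=(abs(m[...,0])<.02)&(m[...,2]>.235)&(m[...,2]<.255)&(m[...,1]<-.0)&(m[...,1]>-.15); print('block',f.sum(),np.percentile(m[...,1][f],[2,50,98]))
                                                                                                                ~~~~~~~~~~~~~^^^^^^^^^^^^^^^^^^^^^^^
    return _quantile_unchecked(
        a, q, axis, out, overwrite_input, method, keepdims, weights)
    return _ureduce(a,
                    func=_quantile_ureduce_func,
    ...<5 lines>...
                    overwrite_input=overwrite_input,
                    method=method)
    r = func(a, **kwargs)
    result = _quantile(arr,
                       quantiles=q,
    ...<2 lines>...
                       out=out,
                       weights=wgt)
    slices_having_nans = np.isnan(arr[-1, ...])
                                  ~~~^^^^^^^^^
IndexError: index -1 is out of bounds for axis 0 with size 0
```

```bash
python3 -c "
from h import *
r=cam('side'); S=cloud(*r[1:]); M=np.stack([(S-BAR)@XL,(S-BAR)@YL,S[...,2]],-1); S0=np.load('side0.npy'); M0=np.stack([(S0-BAR)@XL,(S0-BAR)@YL,S0[...,2]],-1)
for m in (M0,M):
    f=(m[...,0]>-.03)&(m[...,0]<-.012)&(abs(m[...,2]-.19)<.022)&(m[...,1]>.13)&(m[...,1]<.25); print('foot',f.sum(),np.median(m[...,1][f]))
    f=(m[...,2]>.20)&(m[...,2]<.217)&(abs(m[...,0])<.01)&(m[...,1]<.2); print('barrel end',np.percentile(m[...,1][f],[50,95,99]) if f.any() else 0)
r=cam('wrist'); P=cloud(*r[1:]); L=np.stack([(P-BAR)@XL,(P-BAR)@YL,P[...,2]],-1)
for v in range(200,340,20): print(v,L[v,320].round(3))
r=cam('side')
cv2.imwrite('pics/s4.png',cv2.resize(r[0][190:370,230:470],(800,600)))
"
```

```text
foot 110 0.15482667498260944
barrel end [0.00173769 0.15482727 0.15596796]
foot 118 0.16312411065109772
barrel end [0.07020843 0.16360167 0.16489336]
200 [nan nan nan]
220 [-0.07  -0.028  0.278]
240 [-0.07  -0.033  0.284]
260 [-0.07  -0.037  0.291]
280 [-0.07  -0.039  0.3  ]
300 [-0.07  -0.042  0.307]
320 [-0.07  -0.047  0.313]
```

View pics/s4.png

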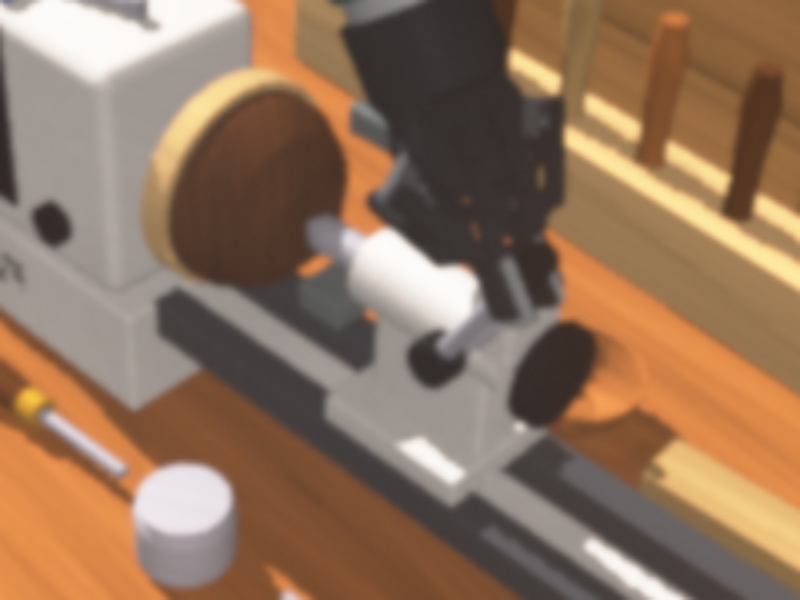

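The side view shows the bowl flat on the chuck disc (rim at about (190,180)) and the centre tip on the foot at (325,232). The foot moved 8.3 mm and the push met a hard stop. Next I'll release and back off along the tool.

```bash
python3 -m crank '0 0 0 0 0 0; 0 0 0 0 0 0; 0 0 0 0 0 0; 0 0 0 0 0 0' 4.5 20
python3 -m crank '0 0 -1 0 0 0; 0 0 -2 0 0 0; 0 0 -3.5 0 0 0; 0 0 -5 0 0 0; 0 0 -5.5 0 0 0; 0 0 -5.5 0 0 0'
python3 -m crank '0 0 0 0 0 0; 0 0 0 0 0 0; 0 0 0 0 0 0; 0 0 0 0 0 0; 0 0 0 0 0 0; 0 0 0 0 0 0' 0
cat >> h.py <<'E'
def push(th,k=.57,off=0.,c=.040,D=.062,r=.1):
    ph=k*th; piv=BAR-.07*XL+(D-.07)*YL; piv[2]=.225
    tip=piv+r*(-np.cos(th)*YL+np.sin(th)*Z)+(.009+off)*(np.sin(th)*YL+np.cos(th)*Z)
    tz=-np.sin(ph)*YL-np.cos(ph)*Z
    return tip+c*tz,ph
E
python3 -c "
from h import *
r=cam('wrist'); P=cloud(*r[1:]); T=T_tool(read_state()); L=np.stack([(P-BAR)@XL,(P-BAR)@YL,P[...,2]],-1); C=(P-T[:3,3])@T[:3,:3]
for v in range(220,340,12): print(v,L[v,320].round(3),'|',L[v,310].round(3),'tool',C[v,310].round(3))
show(push(1.05,off=.01),push(1.05,off=.0))"
```

```text
clock: 13.12
tool_pos: [0.5237, -0.2146, 0.2654]
ee_rot: [0.22, 0.639, 0.71, -0.198]
contact_force: [-0.6, -0.5, 0.4]
width: 0.045
finger_force: 0.0
clock: 13.88
tool_pos: [0.5208, -0.1835, 0.3111]
ee_rot: [0.22, 0.639, 0.71, -0.197]
contact_force: [0.0, 0.6, -0.7]
width: 0.0451
finger_force: 0.0
clock: 14.62
tool_pos: [0.5206, -0.1839, 0.3106]
ee_rot: [0.22, 0.639, 0.71, -0.198]
contact_force: [-0.8, -0.3, -0.3]
width: 0.0001
finger_force: 0.0
220 [-0.07  -0.036  0.288] | [-0.075 -0.038  0.287] tool [ 0.028 -0.006  0.01 ]
232 [-0.07  -0.037  0.296] | [-0.075 -0.038  0.295] tool [ 0.023 -0.006  0.003]
244 [-0.07  -0.04   0.302] | [-0.075 -0.042  0.301] tool [ 0.016 -0.006  0.001]
256 [-0.07  -0.044  0.308] | [-0.075 -0.044  0.307] tool [ 0.011 -0.006 -0.003]
268 [-0.07  -0.047  0.313] | [-0.075 -0.048  0.313] tool [ 0.005 -0.006 -0.006]
280 [-0.07  -0.05   0.319] | [-0.075 -0.051  0.318] tool [-0.001 -0.006 -0.008]
292 [-0.07  -0.02   0.343] | [-0.074 -0.019  0.343] tool [ 0.011 -0.005 -0.047]
304 [-0.07  -0.013  0.352] | [-0.074 -0.012  0.352] tool [ 0.012 -0.005 -0.058]
316 [-0.07  -0.008  0.359] | [-0.074 -0.007  0.359] tool [ 0.012 -0.004 -0.067]
328 [-0.07  -0.005  0.365] | [-0.073 -0.004  0.365] tool [ 0.011 -0.004 -0.074]
0.54 -0.09 2.35 0.00 0.00 0.00; 0.10 -0.09 3.25 0.00 0.00 0.00
```

```bash
python3 -c "
from h import *
show(push(1.05,off=.01),*[push(t) for t in (1.05,1.0,.95,.9,.84,.78,.72)])"
```

```text
0.54 -0.09 2.35 0.00 0.00 0.00; 0.10 -0.09 3.25 0.00 0.00 0.00; -0.03 -0.09 3.69 0.00 0.03 0.00; -0.14 -0.09 4.13 0.00 0.06 0.00; -0.23 -0.09 4.58 0.00 0.09 0.00; -0.30 -0.09 5.13 0.00 0.12 0.00; -0.35 -0.09 5.69 0.00 0.16 0.00; -0.36 -0.09 6.25 0.00 0.19 0.00
```

```bash
python3 -m crank '0.54 -0.09 2.35 0 0 0; 0.1 -0.09 3.25 0 0 0; 0 -0.09 3.7 0 0.03 0; -0.14 -0.09 4.13 0 0.06 0; -0.23 -0.09 4.58 0 0.09 0; -0.3 -0.09 5.13 0 0.12 0; -0.35 -0.09 5.7 0 0.16 0; -0.36 -0.09 6.25 0 0.19 0'
python3 -c "
from h import *
r=cam('wrist'); P=cloud(*r[1:]); L=np.stack([(P-BAR)@XL,(P-BAR)@YL,P[...,2]],-1)
for v in range(180,340,20): print(v,L[v,320].round(3))
show(*[push(t) for t in np.arange(.66,.2,-.06)])"
```

```text
clock: 15.68
tool_pos: [0.524, -0.2226, 0.2612]
ee_rot: [0.151, 0.655, 0.728, -0.135]
contact_force: [0.4, 0.7, 0.7]
width: -0.0
finger_force: 0.6
180 [-0.07  -0.037  0.255]
200 [-0.07  -0.044  0.262]
220 [-0.07  -0.051  0.267]
240 [-0.07  -0.059  0.272]
260 [-0.07  -0.064  0.281]
280 [-0.07  -0.071  0.287]
300 [-0.07  -0.061  0.307]
320 [-0.071 -0.056  0.32 ]
0.06 0.00 0.49 0.00 0.03 -0.00; 0.01 0.00 1.05 0.00 0.07 -0.00; -0.00 0.00 1.63 0.00 0.10 -0.00; 0.02 0.00 2.20 0.00 0.14 -0.00; 0.08 0.00 2.78 0.00 0.17 -0.00; 0.17 0.00 3.35 0.00 0.20 -0.00; 0.30 -0.00 3.93 0.00 0.24 -0.00; 0.46 -0.00 4.49 0.00 0.27 -0.00
```

The lever is following (slope about 0.75 rad), so I'll keep pushing.

```bash
python3 -m crank '0.06 0 0.49 0 0.03 0; 0.01 0 1.05 0 0.07 0; 0 0 1.63 0 0.1 0; 0.02 0 2.2 0 0.14 0; 0.08 0 2.78 0 0.17 0; 0.17 0 3.35 0 0.2 0; 0.3 0 3.93 0 0.24 0; 0.46 0 4.49 0 0.27 0'
python3 -c "
from h import *
show(*[push(t) for t in (.2,.15,.1,.06,.02,-.02,-.04)])"
```

```text
clock: 16.73
tool_pos: [0.5252, -0.2357, 0.2176]
ee_rot: [0.051, 0.667, 0.741, -0.046]
contact_force: [-0.2, 1.3, 1.5]
width: -0.0001
finger_force: 0.6
-0.12 -0.00 0.39 0.00 0.02 0.00; -0.07 -0.00 0.88 0.00 0.05 0.00; 0.00 -0.00 1.37 0.00 0.08 0.00; 0.08 -0.00 1.76 0.00 0.10 0.00; 0.17 -0.00 2.16 0.00 0.13 0.00; 0.28 -0.00 2.54 0.00 0.15 0.00; 0.34 -0.00 2.74 0.00 0.16 0.00
```

```bash
python3 -m crank '-0.1 0 0.39 0 0.02 0; -0.07 0 0.88 0 0.05 0; 0 0 1.37 0 0.08 0; 0.08 0 1.76 0 0.1 0; 0.17 0 2.16 0 0.13 0; 0.28 0 2.54 0 0.15 0'
python3 -c "
from h import *
r=cam('wrist'); P=cloud(*r[1:]); L=np.stack([(P-BAR)@XL,(P-BAR)@YL,P[...,2]],-1)
for v in range(160,300,10): print(v,L[v,320].round(3))"
```

```text
clock: 17.48
tool_pos: [0.5257, -0.2362, 0.1979]
ee_rot: [-0.002, 0.669, 0.743, 0.005]
contact_force: [-8.4, 6.0, 36.0]
width: 0.0004
finger_force: 18.4
160 [-0.07  -0.042  0.231]
170 [-0.07  -0.046  0.232]
180 [-0.07  -0.05   0.232]
190 [-0.07  -0.055  0.231]
200 [-0.07  -0.059  0.231]
210 [-0.07  -0.064  0.23 ]
220 [-0.07  -0.068  0.231]
230 [-0.07  -0.073  0.23 ]
240 [-0.07  -0.077  0.231]
250 [-0.07  -0.081  0.234]
260 [-0.07  -0.086  0.234]
270 [-0.07  -0.091  0.233]
280 [-0.07  -0.096  0.233]
290 [-0.07  -0.097  0.242]
```

The lever is level and against its stop (36 N, grip top at 0.233). Backing off straight up, then a final check.

```bash
python3 -m crank '0 0 -1 0 0 0; 0 0 -3 0 0 0; 0 0 -7 0 0 0; 0 0 -12 0 0 0; -3 0 -16 0 0 0; -6 0 -18 0 0 0; -6 0 -18 0 0 0; -6 0 -18 0 0 0'
python3 -c "
from h import *
r=cam('side'); S=cloud(*r[1:]); M=np.stack([(S-BAR)@XL,(S-BAR)@YL,S[...,2]],-1); m=M
f=(m[...,0]>-.03)&(m[...,0]<-.012)&(abs(m[...,2]-.19)<.022)&(m[...,1]>.13)&(m[...,1]<.25); print('foot',f.sum(),np.median(m[...,1][f]))
cv2.imwrite('pics/s5.png',cv2.resize(r[0][190:370,230:470],(800,600)))
q=cam('wrist'); P=cloud(*q[1:]); L=np.stack([(P-BAR)@XL,(P-BAR)@YL,P[...,2]],-1)
g=L[(q[0].max(2)<70)&(abs(L[...,0]+.07)<.004)&(L[...,1]<-.07)&(L[...,2]>.2)&(L[...,2]<.27)]; print('grip',np.polyfit(g[:,1],g[:,2],1),np.percentile(g[:,1],[1,99])); print(read_state()['contact_force'])
"
```

```text
clock: 18.52
tool_pos: [0.5314, -0.2973, 0.3706]
ee_rot: [-0.005, 0.669, 0.743, 0.004]
contact_force: [0.9, 0.0, -0.7]
width: -0.0003
finger_force: 0.0
foot 126 0.16316816495706093
grip [-1.24870561e-04  2.33869438e-01] [-0.13157909 -0.08126919]
[ 0.11728921 -0.22016505 -0.50194468]
```

View pics/s5.png

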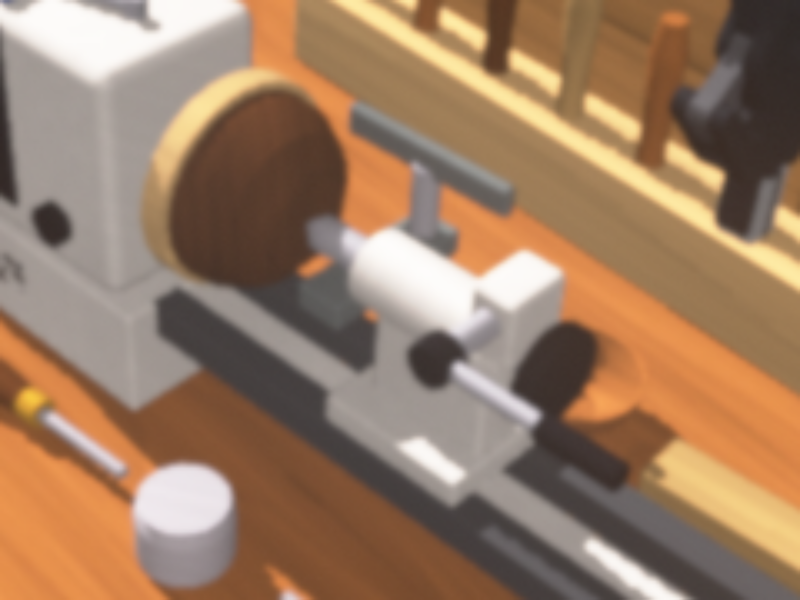

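The lever is level (slope 0). The centre is still on the bowl's foot at (320,232), exactly as before, and the gripper is clear. Handing in.

```bash
python3 -c "
from plant import workorder
print(workorder.job_done())"
```

```text
the job is handed in; nothing more can be done
None
```

The job is handed in, with no verdict shown: by camera and force readings the lever was raised, the tailstock pressed the bowl 8 mm to a hard stop with its centre on the foot, and the lever is locked down level with the robot clear.

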